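# Shim the rocking leather gauge

### The arm

A 7-joint arm with a two-finger parallel gripper is mounted at the origin on the work surface. World frame = base frame: x ahead of the robot, y to its left, z up, the work surface at z = 0. Lengths are in mm, angles in degrees, forces in N, time in s.
With the tool pointing down it reaches from about 350 to 775 mm from the base axis. Payload 3.1 kg.
Tool frame: the origin (TCP) lies on the front face of the gripper's body, between the roots of the fingers; the fingertips stand 73 mm ahead of it and the grasp point (between the pads) lies 54 mm ahead of it; z points along the fingers, y is the line along which they close (so a half turn about z gives the same grasp; the last joint's range is limited). The gripper opens to 85 mm and grips with 20 to 120 N. Pads are 22 mm wide; open, the fingers measure 114 mm over their backs; the gripper's body (76 mm by 85 mm) begins 54 mm behind the grasp point. The pads swing forward as they close: fully open they stand 13 mm farther back than shut.
Start: joints at [68.256, 17.813, 0.802, 86.603, -0.252, 75.585, -1.558], TCP at [182.311, -518.92, 303.904] pointing down, gripper open.
Joint ranges: [-154.91, 154.91], [-16.99, 109.72], [-72.82, 74.43], [7.12, 147.25], [-82.49, 262.49], [11.32, 116.49], [-174.64, 174.64]. Speed limits (degrees/s): [159.86, 159.86, 180, 180, 180, 180, 180].

### API

Orientations are given as a 3x3 rotation matrix whose columns are the frame's x, y, z axes.
In Python, from cell import manip, get_image, order, boxes_of, masks_of, place_of gives the robot as it stands.
- The arm moves only by the tool send_rows, never from a script. Its argument "deltas" is text: rows parted by semicolons, each of 7 numbers parted by spaces: the shift along the tool's x, y, z in mm, then the turn, a rotation vector about the tool's x, y, z in degrees, then the finger opening in mm, from 0 to 85.4. In form: tx ty tz rx ry rz fingers; .... A call has 1 to 5 rows; each row shifts and turns the commanded pose from where the row before left it, along the tool's axes as they then stand; what a row does not reach is not made up. A row lasts 1/12 s, in which the tool goes at most 41.7 mm and 7.16 degrees, less where a joint would pass 70% of its speed; a pose out of reach is approached as far as the arm can. A call with a gripper value outside its range is refused whole. The fingers move at their own pace and stop on an object; "force" is the grip in N (left out, the last holds). Time passes only in rows, so rows that do not move let the fingers close. It gives the time, the measured TCP pose, the force, the opening and the grip force at its end, in the units of the state.
- manip.observe(): the state, without advancing time (a new reading comes with each control period).
- get_image(name): name is "scene" or "top"; returns a dict with "img" (480x640x3 uint8, red, green, blue), "depth" (480x640 float32, mm along the optical axis (not along the pixel's ray), 0 where there is no reading), "intrinsics" (3x3 intrinsics, pixels), "pose" (4x4, takes a point from camera to world coordinates). Camera axes: x right, y down, z forward; pixel columns grow to the right and rows downward; lengths in mm; the calibration is good to about 2 mm. A picture is of the moment at which its call begins.
- order.hand_in(): hands the job in; it is judged then, once.
Trained networks look in a picture, given as the dict that the camera call returned (one of the last four; its "shot" number tells which), for a name from the list of things; names that differ only in an ending like _2 or _b are one class to them, and where a whole thing is asked for, a point or a joint stands for the part that bears it (a point fixed in the world has none). Each returns a list of dicts, best first, with "conf" (0 to 1); they miss things now and then, are a little off and sometimes report something else, mostly with a low value. They report only what shows in the picture. A call takes as long as a camera call. They do not tell look-alikes from the thing itself.
- boxes_of(name, picture): "position" ([x, y, z] in mm, in world coordinates, good to about 4 mm: the middle of the surface that is visible of it).
- masks_of(name, picture): "mask" (480x640 bool, what is visible of it).
- place_of(name, picture): "position" ([x, y, z] in mm, in world coordinates, good to about 4 mm: a listed point, or the origin of a listed thing).
The state is a dict: "t": time; "q": joint angles; "qd": joint speeds; "joint_torque": joint torques, N m; "position": TCP position; "ee_rot": TCP orientation; "force": force on the tool from outside, world axes, zero at the start; "torque": the same for the moment, N m; "width": finger opening in mm; "finger_force": force on a finger pad.
Only numpy, scipy, OpenCV 4.12 (cv2) and the standard library are available. Lean on these libraries where they do the work, as an engineer would, in place of code of your own. Each camera call takes 0.05 s, during which the arm holds its last target. There are 200 camera calls.

### The job

The leather thickness gauge rocks because one of its feet is short: with the fingertips, push the wooden wedge along the table, thin end first, under that foot until the gauge sits level and the wedge is snug. Then take the fingers away from the wedge and press down firmly on the round steel cap above that foot to check that it no longer rocks, and let go. Do not pick the wedge up, and leave everything else on the table where it is.

Things in the scene. Friction and masses are not known exactly. Their poses are not given: they have to be found in the camera images.
- gauge (a joint): Lean of the leather thickness gauge (rad): 0.07 = leaning onto its short foot, as found, by its own weight (about 3 N on that foot); 0 = level, a hard stop since the opposite foot is then down. The gauge (2 kg) is a grey 200 x 200 mm plate, top 40 mm above the table when level, on four feet, with a steel column, arm and dial 210 mm high. It cannot slide, only rock on the two feet held in cups.
- cups: Two rubber cups screwed to the table, holding two diagonally opposite feet of the gauge. Origin on the table under the plate's middle, x and y along the plate's sides, z up. Cups at (+85, +85) and (-85, -85) mm, short foot and cap at (+85, -85), opposite foot (-85, +85), column (-20, +75), dial (-20, +15). The wedge goes in from the -y side, travelling roughly along this frame's +y.
- foot: The short foot, a black rubber ball foot of 16 mm radius under the plate, 15 mm in from the plate's -y and +x edges. Origin at the lowest point of the ball: 9 mm above the table with the gauge level, about 0.6 mm with it fully leaning. Frame parallel to the plate.
- cap_top (a point): Centre of the flat top of the round steel cap, 34 mm diameter and 8 mm high, on the plate straight above the short foot; 48 mm above the table with the gauge level. Nothing else stands within 70 mm of it. A firm press is some 6 N or more downward; 3 N held for a tenth of a second is enough to count.
- cap: The same round steel cap; origin at the centre of its underside, 8 mm below the top.
- wedge: Loose wooden wedge, 120 x 44 mm, 2 mm thick at the thin end (x = +60 mm), 20 mm at the upright flat thick end (x = -60); 70 g. Origin: centre of underside, x to the thin end, z up. Starts flat, thin end roughly towards the short foot. Slides at under 1 N, takes 2 to 6 N as the foot rides up; level when the foot is some 48 mm behind the thin end, where it jams: stop at 10 to 15 N. Friction keeps it there.
- cone: Bystander: black thread cone, 42 mm diameter, 80 mm high; origin at its base. Some 100 to 130 mm beside the wedge's way.
- dye: Bystander: small brown glass dye jar, 38 mm diameter, 72 mm high; origin at its base. Beside the gauge, some 80 to 115 mm from the cap.
- offcut: Bystander: plain rectangular wood offcut 70 x 35 x 18 mm, not tapered; origin at the centre of its underside. Beside the gauge.
- mallet: Bystander: hammer lying on a board to the right, 220 mm long.
- mug: Bystander: white mug, 80 mm diameter, 90 mm high; origin at its base.
- jar: Bystander: glass jar with a red lid, 64 mm diameter, 85 mm high; origin at its base.
Mind the look-alikes: they are no part of the job. Leave any purple look-alike of the wedge alone.

How it is judged:
By the outcome, as a careful person would: the job done as asked, in the order asked, and still so for the second after the job is handed in, with the robot touching nothing.
It also fails if it takes over 48 s, if anything falls off the work surface, if the arm or the gripper's body presses on something with over 40 N, if the wrist force passes 120 N, or if a joint passes its speed limit or range.

## Working session

There is one attempt and no reset: what is moved stays moved. The work goes in short steps, Python scripts to look and compute and a tool call to move; the robot and the scene stay as the last step left them, time stands still between calls to the robot, and variables do not carry over. Pictures are saved under pics/ and viewed, at most 10 in all, crops included, and the job is handed in when it is done.

Besides the shell and the picture viewer there is one more tool, called after "Call:" as name(argument=value, ...) on one line, values as JSON. send_rows: Moves the arm, as the interface text tells. Its arguments: {"type":"object","properties":{"deltas":{"type":"string"},"force":{"type":"number"}},"required":["deltas"]}

```bash
mkdir -p pics; cat > h.py <<'E'
import numpy as np, cv2
from cell import manip, get_image, order, boxes_of, masks_of, place_of
def cloud(p):
    K=np.array(p["intrinsics"]);T=np.array(p["pose"]);d=p["depth"].astype(float)
    v,u=np.mgrid[:480,:640]
    P=np.stack([(u-K[0,2])/K[0,0]*d,(v-K[1,2])/K[1,1]*d,d],-1)@T[:3,:3].T+T[:3,3]
    P[d==0]=np.nan
    return P
def save(p,n): cv2.imwrite("pics/"+n,p["img"][:,:,::-1])
E
python3 - <<'E'
from h import *
np.set_printoptions(precision=1,suppress=True)
s=manip.observe();print(s["t"],s["position"],s["ee_rot"],s["force"],s["width"])
ims=[]
for n in("scene","top"):
    p=get_image(n);save(p,n+"0.png");print(n,np.array(p["pose"])[:3])
    for o in("cups","foot","cap_top","wedge","cone","dye","offcut","mug","jar","mallet"):
        print(o,[(np.array(r["position"]),round(r["conf"],2)) for r in place_of(o,p)[:3]])
    P=cloud(p)
    for r in masks_of("wedge",p)[:3]:
        m=r["mask"];v,u=np.where(m);print("wm",r["conf"],m.sum(),u.mean(),v.mean(),np.nanmedian(P[m],0),p["img"][m].mean(0))
E
```

```text
0.0 [ 182.1 -518.4  302.8] [[ 0.9  0.3 -0. ]
 [ 0.3 -0.9  0. ]
 [-0.  -0.  -1. ]] [-0.1 -0.5 -0.3] 85.17488500362074
scene [[   0.7    0.4   -0.6 1345. ]
 [   0.7   -0.4    0.6 -738.1]
 [   0.    -0.8   -0.6  824.3]]
cups [(array([477.2, 108.1,  -4.2]), 0.82)]
foot [(array([571.2,  32.5,   2. ]), 0.57), (array([466.3, -53.9,   0.3]), 0.34)]
cap_top [(array([578.8,  33.8,  41.8]), 0.48)]
wedge [(array([ 329. , -150.8,    1.1]), 0.7), (array([ 506.2, -459.1,    9. ]), 0.69), (array([748.7, -95.2,   0.3]), 0.68)]
cone [(array([465. , -52.2,   2.1]), 0.82)]
dye [(array([648.5,  85.8,  -2.1]), 0.73), (array([583.3, 382. ,   2.5]), 0.32)]
offcut [(array([618.6, 177.3,  -0.1]), 0.55)]
mug [(array([582.7, 382.6,  -0.4]), 0.55)]
jar [(array([421.3, 401.4,   1.1]), 0.65)]
mallet [(array([ 508.3, -458.6,    7.5]), 0.86)]
wm 0.82 987 436.23809523809524 300.3637284701114 [781.7  95.3  10.6] [ 92.6  38.7 107.7]
wm 0.7 1019 295.8881256133464 309.15603532875366 [ 609.3 -140.9   10.2] [164.2 122.9  82. ]
wm 0.69 774 216.52454780361757 253.5439276485788 [ 339.1 -148.1    9.8] [80.5 35.4 93.3]
top [[  
[... 178 characters left out ...]
]), 0.63)]
wedge [(array([750.8, -96.6,  -1.3]), 0.8), (array([784.9,  93.8,  -2.7]), 0.8), (array([ 601.7, -130.6,    2.9]), 0.71)]
cone [(array([461.5, -51.3,  -2.4]), 0.62)]
dye [(array([645.1,  86.6,  -1.3]), 0.83)]
offcut [(array([627.3, 178.4,   3.7]), 0.84)]
mug [(array([582.8, 383.4,  -4.1]), 0.9)]
jar [(array([425.7, 401.6,  -0.2]), 0.55)]
mallet [(array([ 504.1, -454.9,    8. ]), 0.65), (array([571.1,  30.4,  39.5]), 0.45)]
wm 0.91 823 352.77642770352367 167.9489671931956 [742.8 -98.4  11.7] [49.3 18.  58.8]
wm 0.85 951 366.77602523659306 223.75920084121978 [ 602.4 -130.9   10.5] [94.6 76.8 43.2]
wm 0.66 891 274.39169472502806 154.78002244668912 [778.   97.   10.7] [51.7 20.3 60.8]
```

View pics/scene0.png

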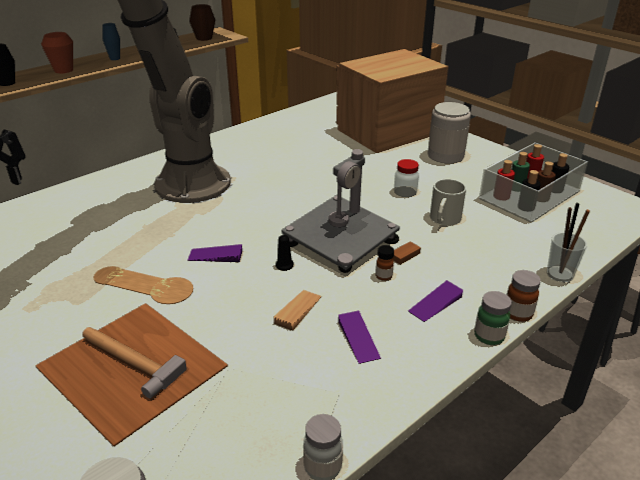

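View pics/top0.png

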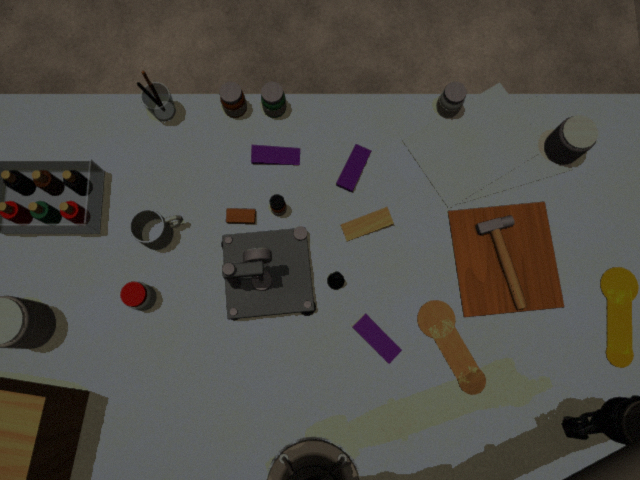

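In scene0 the candidates are the natural wood wedge at (297,309), three purple look-alikes at (215,254), (358,336) and (437,300), and the reddish offcut at (406,252). The wooden one fits: it is plain wood, tapered, and points roughly towards the cap at (345,258). In top0 it is at (367,223), and the cap is at (300,234).

```bash
cat >> h.py <<'E'
def wedge(p):
    P=cloud(p);out=[]
    for r in masks_of("wedge",p):
        m=r["mask"];c=p["img"][m].mean(0)
        if c[2]<c[1]: 
            m=cv2.erode(m.astype(np.uint8),np.ones((2,2)))>0
            Q=P[m];Q=Q[np.isfinite(Q[:,0])];Q=Q[(Q[:,2]>0)&(Q[:,2]<26)];out.append((m,Q))
    return out
E
python3 - <<'E'
from h import *
np.set_printoptions(precision=1,suppress=True)
for n in("scene","top"):
    p=get_image(n);P=cloud(p)
    for m,Q in wedge(p):
        r=cv2.minAreaRect(Q[:,:2].astype(np.float32));print(n,"wedge rect",r);B=cv2.boxPoints(r)
        for b in B: 
            i=np.argsort(np.hypot(*(Q[:,:2]-b).T))[:15];print("  corner",b,Q[i,2].mean())
        g=np.linalg.lstsq(np.c_[Q,][:,:2]-Q[:,:2].mean(0),Q[:,2]-Q[:,2].mean(),rcond=None)[0];print("  grad",g,np.degrees(np.arctan2(-g[1],-g[0])),Q[:,:2].mean(0))
    # plate top
    sel=(P[...,2]>28)&(P[...,2]<46)&(np.hypot(P[...,0]-485,P[...,1]-108)<150)
    k,l,st,_=cv2.connectedComponentsWithStats(sel.astype(np.uint8));j=1+np.argmax(st[1:,4]);Q=P[l==j]
    print(n,"plate",cv2.minAreaRect(Q[:,:2].astype(np.float32)),len(Q))
    pl=np.linalg.lstsq(np.c_[Q[:,:2]-[485,108],np.ones(len(Q))],Q[:,2],rcond=None)[0];print("  plane",pl*[1000,1000,1])
    if n=="scene":cv2.imwrite("pics/crop0.png",cv2.resize(p["img"][210:370,190:470,::-1],None,fx=2.8,fy=2.8,interpolation=3))
E
```

```text
scene wedge rect ((604.7809448242188, -131.89529418945312), (45.419952392578125, 120.54704284667969), 19.90186309814453)
  corner [562.9 -83. ] 3.645983449995682
  corner [ 603.9 -196.3] 11.1067687792254
  corner [ 646.7 -180.8] 13.908576221610444
  corner [605.6 -67.5] 3.629843748687343
  grad [-0.  -0.1] 79.59825420792052 [ 611.  -140.7]
scene wedge rect ((624.706787109375, 175.2861328125), (74.40082550048828, 34.17994689941406), 89.23363494873047)
  corner [607.1 138.3] 11.774448070993351
  corner [641.3 137.9] 12.711279102634716
  corner [642.3 212.3] 11.24439066653112
  corner [608.1 212.7] 18.114756099863847
  grad [-0.2  0. ] -7.914571574641043 [629.7 172.4]
scene plate ((480.55718994140625, 105.80937957763672), (204.2722930908203, 207.23033142089844), 6.435462951660156) 3812
  plane [-44.7  38.1  40.1]
top wedge rect ((601.1210327148438, -131.43386840820312), (44.33688735961914, 119.10526275634766), 19.415555953979492)
  corner [560.4 -82.6] 3.315668829961002
  corner [ 600. -195.] 13.664497115635474
  corner [ 641.8 -180.2] 19.804934319622784
  corner [602.2 -67.9] 5.03689354809347
  grad [ 0.1 -0.1] 132.16372043719298 [ 601.1 -132.4]
top plate ((482.06158447265625, 106.61868286132812), (203.08920288085938, 200.74346923828125), 5.956087589263916) 5127
  plane [-40.5  31.7  39.3]
```

View pics/crop0.png

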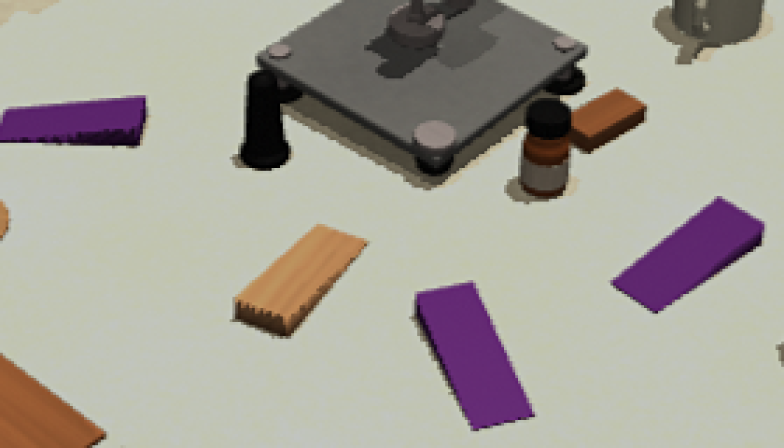

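The crop shows the wooden wedge at crop (300,280): thin end at upper right (345,230), facing the cap at (435,137), and thick upright end at (260,315). This is the one. From the measurements:

- **Wedge:** centre about (602,-132), heading 109.5°.
- **Foot:** about (575,31).
- **Gauge:** yaw about 6°.

I'll push with the nearly closed fingertips at heading 99°. The end face should square itself against the two fingers.

```bash
cat >> h.py <<'E'
from scipy.spatial.transform import Rotation as Ro
def delta(x,y,z,h):
    s=manip.observe();R=np.array(s["ee_rot"]);c,n=np.cos(np.radians(h)),np.sin(np.radians(h))
    Rt=np.array([[c,n,0],[n,-c,0],[0,0,-1]])
    d=np.array([x,y,z])-s["position"]
    print("t",round(s["t"],2),"pos",np.round(s["position"],1),"h",np.round(np.degrees(np.arctan2(R[1,0],R[0,0])),1),"F",np.round(s["force"],1),"w",round(s["width"],1))
    print(" rotvec",np.round(np.degrees(Ro.from_matrix(R.T@Rt).as_rotvec()),1)," delta now",np.round(R.T@d,1)," after turn",np.round(Rt.T@d,1))
E
python3 -c "
from h import *
delta(615.4,-219.6,79,99)"
```

```text
t 1.4 pos [ 182.3 -518.9  303.9] h 19.4 F [-0.3 -0.9  0.1] w 85.7
 rotvec [ -0.    0.  -79.6]  delta now [ 507.8 -138.9  224.9]  after turn [227.9 474.6 224.9]
```

Call:
send_rows(deltas="0 0 0 0 0 -6.6 10;0 0 0 0 0 -6.6 10;0 0 0 0 0 -6.6 10;0 0 0 0 0 -6.6 10;0 0 0 0 0 -6.6 10", force=30)

```text
t: 1.82
position: [182.3, -518.9, 303.9]
ee_rot: [[0.606, 0.795, 0.0], [0.795, -0.606, -0.0], [-0.0, 0.0, -1.0]]
force: [0.3, -0.6, 0.8]
width: 25.7
finger_force: 0.0
```

Call:
send_rows(deltas="0 0 0 0 0 -6.6 10;0 0 0 0 0 -6.6 10;0 0 0 0 0 -6.6 10;0 0 0 0 0 -6.6 10;0 0 0 0 0 -6.6 10")

```text
t: 2.23
position: [182.3, -518.9, 303.9]
ee_rot: [[0.075, 0.997, -0.0], [0.997, -0.075, 0.0], [0.0, -0.0, -1.0]]
force: [1.0, -0.6, -0.6]
width: 10.0
finger_force: 0.0
```

Call:
send_rows(deltas="0 0 0 0 0 -6.6 10;0 0 0 0 0 -7 10;10 20 5 0 0 0 10;14 30 8 0 0 0 10;14 30 8 0 0 0 10")

```text
t: 2.65
position: [255.1, -469.3, 282.9]
ee_rot: [[-0.152, 0.988, 0.0], [0.988, 0.152, -0.001], [-0.001, 0.0, -1.0]]
force: [0.4, -0.3, 1.3]
width: 9.9
finger_force: 0.0
```

Call:
send_rows(deltas="14 30 8 0 0 0 10;14 30 8 0 0 0 10;14 30 8 0 0 0 10;14 30 8 0 0 0 10;14 30 8 0 0 0 10")

```text
t: 3.07
position: [393.8, -375.5, 242.7]
ee_rot: [[-0.155, 0.988, 0.0], [0.988, 0.155, -0.0], [-0.001, 0.0, -1.0]]
force: [0.6, 0.0, 0.1]
width: 10.1
finger_force: 0.0
```

Call:
send_rows(deltas="14 30 8 0 0 0 10;14 30 8 0 0 0 10;14 30 8 0 0 0 10;14 30 8 0 0 0 10;14 30 8 0 0 0 10")

```text
t: 3.48
position: [531.1, -283.1, 202.5]
ee_rot: [[-0.155, 0.988, 0.0], [0.988, 0.155, -0.0], [-0.0, -0.0, -1.0]]
force: [0.7, -1.5, -0.4]
width: 10.2
finger_force: 0.0
```

```bash
python3 -c "
from h import *
delta(615.4,-219.6,79,99)"
```

```text
t 3.48 pos [ 531.1 -283.1  202.5] h 98.9 F [ 0.7 -1.5 -0.4] w 10.2
 rotvec [-0.   0.  -0.1]  delta now [ 49.7  93.2 123.5]  after turn [ 49.6  93.2 123.5]
```

Call:
send_rows(deltas="12 23 10 0 0 0 10;13 23 20 0 0 0 10;12 23 20 0 0 0 10;13 24 20 0 0 0 10;0 0 20 0 0 0 10")

```text
t: 3.9
position: [619.0, -212.8, 112.3]
ee_rot: [[-0.163, 0.987, 0.006], [0.987, 0.163, 0.006], [0.005, 0.007, -1.0]]
force: [-0.1, 2.1, 0.3]
width: 10.0
finger_force: 0.0
```

Call:
send_rows(deltas="0 0 15 0 0 0 10;0 0 10 0 0 0 10;0 0 6 0 0 0 10;0 0 0 0 0 0 10")

```text
t: 4.23
position: [613.0, -220.6, 80.5]
ee_rot: [[-0.155, 0.988, -0.003], [0.988, 0.155, 0.0], [0.001, -0.003, -1.0]]
force: [-0.0, -0.0, 0.1]
width: 10.4
finger_force: 0.0
```

```bash
python3 -c "
from h import *
delta(615.4,-219.6,79,99)
p=get_image('scene');cv2.imwrite('pics/c1.png',cv2.resize(p['img'][190:370,190:450,::-1],None,fx=3,fy=3,interpolation=3))"
```

```text
t 4.23 pos [ 613.  -220.6   80.5] h 98.9 F [-0.  -0.   0.1] w 10.4
 rotvec [-0.1 -0.  -0.1]  delta now [0.6 2.6 1.5]  after turn [0.6 2.6 1.5]
```

View pics/c1.png

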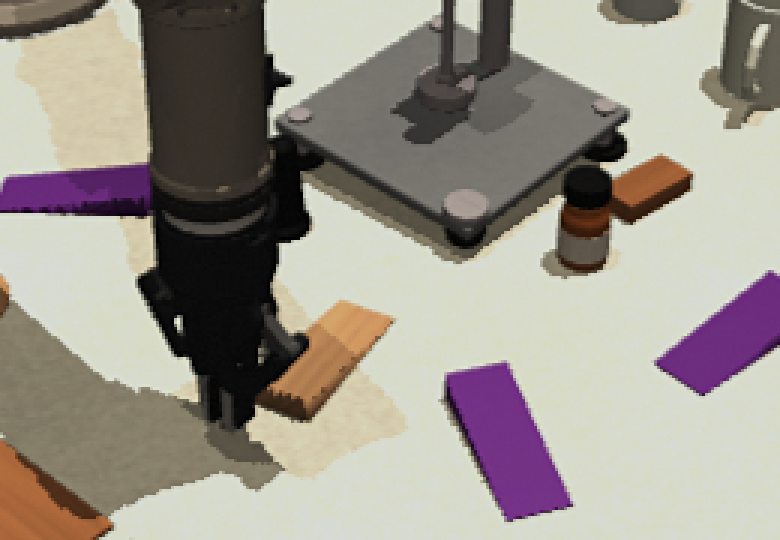

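The closed fingertips (crop (228,415)) are on the table, just behind the wedge's thick end (285,400), with nothing else near. Starting the push.

Call:
send_rows(deltas="4 2 0 0 0 0 10;4 0 0 0 0 0 10;4 0 0 0 0 0 10;4 0 0 0 0 0 10;4 0 0 0 0 0 10")

```text
t: 4.7
position: [613.1, -199.5, 82.6]
ee_rot: [[-0.156, 0.988, 0.001], [0.988, 0.156, -0.001], [-0.001, 0.001, -1.0]]
force: [-0.2, -0.1, 0.8]
width: 9.9
finger_force: 0.3
```

Call:
send_rows(deltas="4 0 0 0 0 0 10;4 0 0 0 0 0 10;4 0 0 0 0 0 10;4 0 0 0 0 0 10;0 0 0 0 0 0 10")

```text
t: 5.12
position: [610.3, -182.6, 81.9]
ee_rot: [[-0.157, 0.988, -0.0], [0.988, 0.157, 0.001], [0.001, -0.0, -1.0]]
force: [-0.1, 0.1, 0.1]
width: 9.6
finger_force: 0.0
```

```bash
cat >> h.py <<'E'
def top():
    # colour segmentation of the wood wedge + rectangle fit in world (top view, scene view)
    for n in("top","scene"):
        p=get_image(n)
        for m,Q in wedge(p):
            if abs(Q[:,0].mean()-595)<60 and Q[:,1].mean()<110:
                r=cv2.minAreaRect(Q[:,:2].astype(np.float32));B=cv2.boxPoints(r)
                e=B[np.argsort(B[:,1])];a=e[2:].mean(0);b=e[:2].mean(0)
                print(n,"size",np.round(r[1],1),"thin",np.round(a,1),"thick",np.round(b,1),"head",np.round(np.degrees(np.arctan2(*(a-b)[::-1])),1),"thin corners",np.round(e[2:],1).tolist())
E
python3 -c "
from h import *
delta(613,-220,79,99);top()"
```

```text
t 5.12 pos [ 610.3 -182.6   81.9] h 99.0 F [-0.1  0.1  0.1] w 9.6
 rotvec [-0.  -0.1  0. ]  delta now [-37.4  -3.2   2.8]  after turn [-37.4  -3.2   2.9]
top size [ 43.  116.8] thin [587.8 -55. ] thick [ 618.6 -167.6] head 105.3 thin corners [[567.0999755859375, -60.70000076293945], [608.5999755859375, -49.29999923706055]]
scene size [ 42.5 123.2] thin [588.3 -53.1] thick [ 639.4 -165.3] head 114.5 thin corners [[569.0, -61.900001525878906], [607.7000122070312, -44.29999923706055]]
```

Call:
send_rows(deltas="4 0 1 0 0 0 10;4 0 1 0 0 0 10;4 0 0 0 0 0 10;4 0 0 0 0 0 10;0 0 0 0 0 0 10")

```text
t: 5.73
position: [607.8, -166.4, 79.8]
ee_rot: [[-0.158, 0.988, -0.001], [0.987, 0.158, 0.002], [0.002, -0.0, -1.0]]
force: [0.3, 0.5, -0.3]
width: 10.1
finger_force: 0.0
```

```bash
python3 -c "
from h import *
delta(613,-220,79,99);top()
p=get_image('top');cv2.imwrite('pics/c2.png',cv2.resize(p['img'][160:310,260:460,::-1],None,fx=4,fy=4,interpolation=3))"
```

```text
t 5.73 pos [ 607.8 -166.4   79.8] h 99.1 F [ 0.3  0.5 -0.3] w 10.1
 rotvec [-0.  -0.1  0.1]  delta now [-53.8  -3.3   0.7]  after turn [-53.8  -3.2   0.8]
top size [ 45.4 117.9] thin [591.4 -37.9] thick [ 617.4 -152.9] head 102.7 thin corners [[569.2000122070312, -42.900001525878906], [613.5, -32.79999923706055]]
scene size [ 39.  120.5] thin [595.7 -37.8] thick [ 632.1 -152.6] head 107.6 thin corners [[577.0999755859375, -43.599998474121094], [614.2999877929688, -31.899999618530273]]
```

View pics/c2.png

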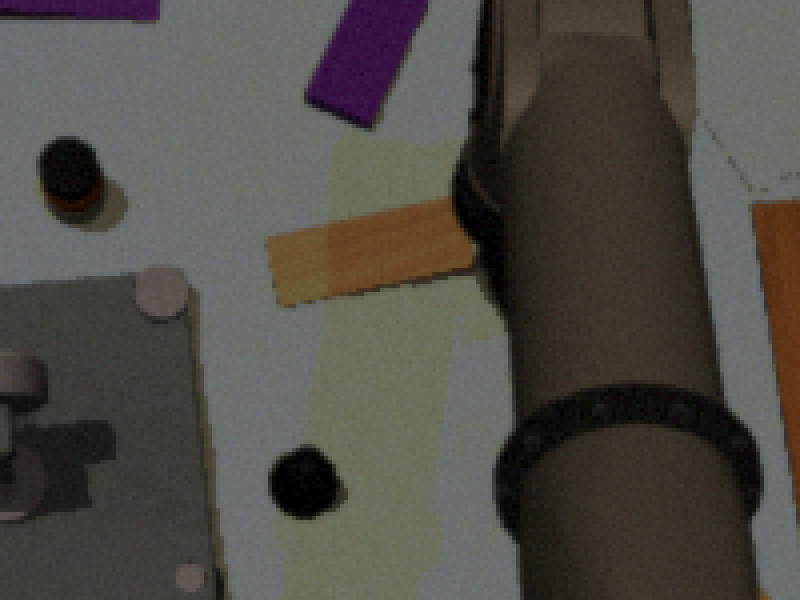

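The wedge (crop (370,255)) now heads about 102° and its axis points straight at the cap (162,292). I'll recentre the fingers on its end at heading 102.5° and push straight.

Call:
send_rows(deltas="-6 0 0 0 0 0 10;0 6 0 0 0 -3.5 10;0 6 0 0 0 0 10;0 0 0 0 0 0 10")

```text
t: 6.32
position: [622.0, -172.0, 80.1]
ee_rot: [[-0.214, 0.977, 0.002], [0.977, 0.214, 0.001], [0.0, 0.002, -1.0]]
force: [0.9, 0.3, -0.4]
width: 10.1
finger_force: 0.0
```

```bash
python3 -c "
from h import *
delta(620,-171,79,102.5)"
```

```text
t 6.32 pos [ 622.  -172.    80.1] h 102.4 F [ 0.9  0.3 -0.4] w 10.1
 rotvec [ 0.1 -0.  -0.1]  delta now [ 1.4 -1.7  1.1]  after turn [ 1.4 -1.7  1.1]
```

Call:
send_rows(deltas="4 -1 1 0 0 0 10;5 0 0 0 0 0 10;5 0 0 0 0 0 10;5 0 0 0 0 0 10;5 0 0 0 0 0 10")

```text
t: 6.73
position: [614.1, -147.9, 78.9]
ee_rot: [[-0.216, 0.976, -0.0], [0.976, 0.216, 0.0], [0.0, -0.0, -1.0]]
force: [0.1, -0.6, -0.2]
width: 10.1
finger_force: 0.2
```

Call:
send_rows(deltas="5 0 0 0 0 0 10;5 0 0 0 0 0 10;5 0 0 0 0 0 10;4 0 0 0 0 0 10;0 0 0 0 0 0 10")

```text
t: 7.15
position: [610.3, -128.6, 79.0]
ee_rot: [[-0.217, 0.976, -0.0], [0.976, 0.217, 0.001], [0.001, 0.0, -1.0]]
force: [-0.8, 1.2, -0.4]
width: 10.2
finger_force: 0.0
```

```bash
python3 -c "
from h import *
delta(620,-171,79,102.5);top()
p=get_image('top');cv2.imwrite('pics/c3.png',cv2.resize(p['img'][160:310,260:460,::-1],None,fx=4,fy=4,interpolation=3))"
```

```text
t 7.15 pos [ 610.3 -128.6   79. ] h 102.6 F [-0.8  1.2 -0.4] w 10.2
 rotvec [ 0.  -0.1  0.1]  delta now [-43.5   0.3  -0.1]  after turn [-43.5   0.3  -0. ]
top size [ 44.4 118.1] thin [583.6  -2.2] thick [ 610.4 -117.2] head 103.1 thin corners [[561.9000244140625, -7.300000190734863], [605.2000122070312, 2.799999952316284]]
scene size [ 36.4 123.2] thin [ 5.849e+02 -4.000e-01] thick [ 641.5 -109.8] head 117.4 thin corners [[568.7000122070312, -8.800000190734863], [601.0, 7.900000095367432]]
```

View pics/c3.png

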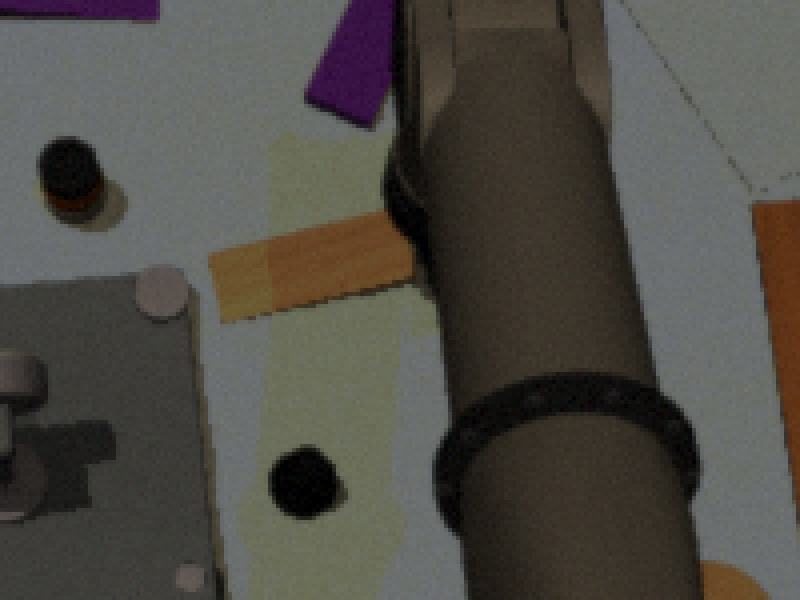

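The wedge is aligned: its thin edge (crop (215,287)) faces the cap (162,292), and its heading is 103°. Driving it under the foot with a watch on the force.

Call:
send_rows(deltas="5 0 0 0 0 0 10;5 0 0 0 0 0 10;5 0 0 0 0 0 10;4 0 0 0 0 0 10;4 0 0 0 0 0 10")

```text
t: 7.82
position: [605.3, -106.9, 78.9]
ee_rot: [[-0.217, 0.976, -0.0], [0.976, 0.217, 0.0], [0.0, -0.0, -1.0]]
force: [-0.6, -0.5, 0.2]
width: 10.0
finger_force: 0.2
```

Call:
send_rows(deltas="3 0 0 0 0 0 10;3 0 0 0 0 0 10;3 0 0 0 0 0 10;3 0 0 0 0 0 10;3 0 0 0 0 0 10")

```text
t: 8.23
position: [603.0, -98.0, 79.5]
ee_rot: [[-0.213, 0.977, 0.003], [0.977, 0.213, -0.007], [-0.007, 0.001, -1.0]]
force: [1.7, -5.9, 1.0]
width: 9.7
finger_force: 3.2
```

Call:
send_rows(deltas="3 0 0 0 0 0 10;3 0 0 0 0 0 10;3 0 0 0 0 0 10;0 0 0 0 0 0 10")

```text
t: 8.57
position: [600.8, -86.8, 79.3]
ee_rot: [[-0.214, 0.977, 0.002], [0.977, 0.214, -0.004], [-0.004, 0.001, -1.0]]
force: [1.3, -4.9, 1.0]
width: 10.5
finger_force: 2.4
```

```bash
python3 -c "
from h import *
delta(593.4,-53,79,102.5);top()"
```

```text
t 8.57 pos [600.8 -86.8  79.3] h 102.4 F [ 1.3 -4.9  1. ] w 10.5
 rotvec [ 0.1  0.2 -0.1]  delta now [34.6  0.   0.2]  after turn [34.6  0.1  0.3]
top size [41.5 86.9] thin [580.2  12.8] thick [599.3 -71.9] head 102.7 thin corners [[560.0, 8.300000190734863], [600.5, 17.399999618530273]]
scene size [ 24.5 117.9] thin [585.7  39.2] thick [624.2 -72.2] head 109.1 thin corners [[574.2000122070312, 35.20000076293945], [597.2999877929688, 43.20000076293945]]
```

Call:
send_rows(deltas="3 0 0 0 0 0 10;3 0 0 0 0 0 10;3 0 0 0 0 0 10;3 0 0 0 0 0 10;3 0 0 0 0 0 10")

```text
t: 9.18
position: [597.2, -71.2, 78.9]
ee_rot: [[-0.214, 0.977, 0.0], [0.977, 0.214, -0.002], [-0.002, 0.0, -1.0]]
force: [1.6, -4.5, -0.4]
width: 10.1
finger_force: 2.5
```

Call:
send_rows(deltas="3 0 0 0 0 0 10;3 0 0 0 0 0 10;2 0 0 0 0 0 10;0 0 0 0 0 0 10")

```text
t: 9.52
position: [595.1, -61.0, 78.9]
ee_rot: [[-0.217, 0.976, -0.0], [0.976, 0.217, 0.001], [0.001, -0.0, -1.0]]
force: [1.4, -3.4, -0.1]
width: 10.0
finger_force: 1.8
```

```bash
cat >> h.py <<'E'
def plate():
    for n in("scene","top"):
        p=get_image(n);P=cloud(p)
        g=(P[...,:2]-[481,106])@np.array([[.994,-.108],[.108,.994]])
        sel=(abs(g[...,0])<90)&(abs(g[...,1])<90)&(P[...,2]>25)&(P[...,2]<60);Q=P[sel];G=g[sel]
        for _ in range(3):
            A=np.c_[G,np.ones(len(G))];c=np.linalg.lstsq(A,Q[:,2],rcond=None)[0];k=abs(A@c-Q[:,2])<3;Q,G=Q[k],G[k]
        print(n,"plate slope mrad",c[:2]*1000,"z0",c[2],len(Q),"lean",(c[1]-c[0])/2**.5)
E
python3 -c "
from h import *
delta(593.4,-53,79,102.5);plate()"
```

```text
t 9.52 pos [595.1 -61.   78.9] h 102.5 F [ 1.4 -3.4 -0.1] w 10.0
 rotvec [-0. -0.  0.]  delta now [ 8.2  0.1 -0.1]  after turn [ 8.2  0.1 -0.1]
scene plate slope mrad [-20.62182881  12.29066364] z0 41.49678490725139 1281 lean 0.02327264659583245
top plate slope mrad [-12.85948161  13.45698554] z0 40.43152569860336 3142 lean 0.018608552378251257
```

Call:
send_rows(deltas="2 0 0 0 0 0 10;2 0 0 0 0 0 10;2 0 0 0 0 0 10;1 0 0 0 0 0 10")

```text
t: 9.95
position: [593.8, -55.0, 78.9]
ee_rot: [[-0.216, 0.976, 0.0], [0.976, 0.216, -0.0], [-0.0, 0.0, -1.0]]
force: [1.0, -4.5, -0.1]
width: 10.0
finger_force: 2.4
```

Call:
send_rows(deltas="1 0 0 0 0 0 10;1 0 0 0 0 0 10")

```text
t: 10.12
position: [593.3, -53.2, 78.9]
ee_rot: [[-0.216, 0.976, 0.0], [0.976, 0.216, -0.0], [-0.0, 0.0, -1.0]]
force: [1.6, -4.9, -0.0]
width: 10.2
finger_force: 2.4
```

Call:
send_rows(deltas="1 0 0 0 0 0 10")

```text
t: 10.2
position: [593.1, -52.2, 78.9]
ee_rot: [[-0.216, 0.976, 0.0], [0.976, 0.216, -0.0], [-0.0, 0.0, -1.0]]
force: [1.2, -6.0, 0.2]
width: 10.4
finger_force: 2.4
```

```bash
python3 -c "
from h import *
delta(593.4,-53,79,102.5);plate()"
```

```text
t 10.2 pos [593.1 -52.2  78.9] h 102.4 F [ 1.2 -6.   0.2] w 10.4
 rotvec [ 0.   0.  -0.1]  delta now [-0.8  0.1 -0.1]  after turn [-0.8  0.1 -0.1]
scene plate slope mrad [-9.29687734  6.08039552] z0 41.32234984611354 1275 lean 0.01087337391241336
top plate slope mrad [-3.56989181  7.14575213] z0 40.46674608452397 3160 lean 0.007577104494292867
```

Call:
send_rows(deltas="1 0 0 0 0 0 10;1 0 0 0 0 0 10")

```text
t: 10.47
position: [592.7, -50.4, 78.9]
ee_rot: [[-0.215, 0.977, -0.0], [0.977, 0.215, -0.0], [-0.0, -0.0, -1.0]]
force: [0.2, -5.1, -0.2]
width: 10.0
finger_force: 2.4
```

Call:
send_rows(deltas="1 0 0 0 0 0 10;1 0 0 0 0 0 10")

```text
t: 10.63
position: [592.2, -48.2, 78.9]
ee_rot: [[-0.216, 0.976, 0.0], [0.976, 0.216, -0.0], [-0.0, -0.0, -1.0]]
force: [0.6, -5.7, -0.2]
width: 10.2
finger_force: 3.0
```

```bash
python3 -c "
from h import *
delta(593.4,-53,79,102.5);plate()"
```

```text
t 10.63 pos [592.2 -48.2  78.9] h 102.5 F [ 0.6 -5.7 -0.2] w 10.2
 rotvec [-0.  0. -0.]  delta now [-4.9  0.1 -0.1]  after turn [-4.9  0.1 -0.1]
scene plate slope mrad [-6.80391514  2.55346046] z0 41.23299923136687 1272 lean 0.006616663740190487
top plate slope mrad [-1.26497524  0.71672707] z0 40.461764314250324 3128 lean 0.001401275140801172
```

Call:
send_rows(deltas="1 0 0 0 0 0 10")

```text
t: 10.82
position: [592.2, -47.9, 78.9]
ee_rot: [[-0.215, 0.977, 0.0], [0.977, 0.215, -0.001], [-0.001, 0.0, -1.0]]
force: [2.9, -6.2, -0.5]
width: 9.7
finger_force: 3.4
```

Call:
send_rows(deltas="0.7 0 0 0 0 0 10")

```text
t: 10.9
position: [592.1, -47.9, 78.9]
ee_rot: [[-0.215, 0.977, 0.001], [0.977, 0.215, -0.002], [-0.002, 0.0, -1.0]]
force: [1.9, -7.5, -0.4]
width: 9.8
finger_force: 3.5
```

Position has stopped while force rises, so it is jamming.

Call:
send_rows(deltas="1 0 0 0 0 0 10;0 0 0 0 0 0 10")

```text
t: 11.07
position: [592.0, -47.6, 78.9]
ee_rot: [[-0.215, 0.977, 0.001], [0.977, 0.215, -0.003], [-0.003, 0.0, -1.0]]
force: [2.5, -7.0, -0.2]
width: 10.0
finger_force: 3.6
```

Call:
send_rows(deltas="1 0 0 0 0 0 10;0 0 0 0 0 0 10")

```text
t: 11.23
position: [591.9, -47.4, 78.9]
ee_rot: [[-0.214, 0.977, 0.001], [0.977, 0.214, -0.004], [-0.004, 0.0, -1.0]]
force: [2.4, -7.5, -0.9]
width: 10.1
finger_force: 4.1
```

```bash
python3 -c "
from h import *
delta(593.4,-53,79,102.5);plate()"
```

```text
t 11.23 pos [591.9 -47.4  78.9] h 102.4 F [ 2.4 -7.5 -0.9] w 10.1
 rotvec [ 0.   0.2 -0.1]  delta now [-5.8  0.2 -0. ]  after turn [-5.8  0.2 -0.1]
scene plate slope mrad [-5.2580564   2.29438941] z0 41.23464512915039 1297 lean 0.0053403856487646215
top plate slope mrad [-0.75942566  1.83183742] z0 40.499401216942374 3134 lean 0.0018322996972585579
```

Call:
send_rows(deltas="2 0 0 0 0 0 10;0 0 0 0 0 0 10")

```text
t: 11.5
position: [591.7, -46.9, 79.0]
ee_rot: [[-0.213, 0.977, 0.002], [0.977, 0.213, -0.006], [-0.006, 0.0, -1.0]]
force: [3.2, -10.3, -0.9]
width: 9.9
finger_force: 5.0
```

Call:
send_rows(deltas="2 0 0 0 0 0 10;0 0 0 0 0 0 10")

```text
t: 11.67
position: [591.5, -46.5, 79.0]
ee_rot: [[-0.212, 0.977, 0.002], [0.977, 0.212, -0.008], [-0.008, 0.001, -1.0]]
force: [3.1, -11.3, -2.3]
width: 9.9
finger_force: 6.0
```

Call:
send_rows(deltas="1 0 0 0 0 0 10;0 0 0 0 0 0 10")

```text
t: 11.83
position: [591.4, -46.4, 79.0]
ee_rot: [[-0.212, 0.977, 0.002], [0.977, 0.212, -0.009], [-0.009, 0.001, -1.0]]
force: [2.8, -12.4, -1.5]
width: 10.0
finger_force: 6.5
```

Call:
send_rows(deltas="-6 0 0 0 0 0 10;-6 0 0 0 0 0 10;-8 0 0 0 0 0 10;-8 0 0 0 0 0 10;-8 0 -2 0 0 0 10")

```text
t: 12.25
position: [597.8, -73.9, 80.4]
ee_rot: [[-0.217, 0.976, -0.002], [0.976, 0.217, 0.002], [0.002, -0.001, -1.0]]
force: [-0.6, 0.6, 0.4]
width: 10.2
finger_force: 0.0
```

Call:
send_rows(deltas="0 0 -15 0 0 0 10;0 0 -20 0 0 0 10;0 0 -20 0 0 0 0;0 0 -10 0 0 0 0;0 0 0 0 0 0 0")

```text
t: 12.67
position: [600.1, -74.7, 148.9]
ee_rot: [[-0.216, 0.976, 0.006], [0.976, 0.216, 0.0], [-0.001, 0.006, -1.0]]
force: [0.8, -0.5, 0.4]
width: 0.2
finger_force: 0.0
```

```bash
python3 -c "
from h import *
np.set_printoptions(precision=1,suppress=True)
delta(574.7,30.7,131,102.5);plate();top()
for n in('top','scene'):
    p=get_image(n);print([(np.array(r['position']),r['conf']) for r in place_of('cap_top',p)[:2]])
cv2.imwrite('pics/c4.png',cv2.resize(p['img'][190:370,190:450,::-1],None,fx=3,fy=3,interpolation=3))"
```

```text
t 12.67 pos [600.1 -74.7 148.9] h 102.5 F [ 0.8 -0.5  0.4] w 0.2
 rotvec [ 0.3  0.1 -0. ]  delta now [108.4  -2.2  17.7]  after turn [108.4  -2.   17.9]
scene plate slope mrad [-20.1  -2. ] z0 42.08867012344123 1121 lean 0.012811147063500693
top plate slope mrad [-0.9  2.9] z0 40.53353585531285 3072 lean 0.002670380879642777
top size [42.9 60.5] thin [580.3  23. ] thick [590.9 -36.6] head 100.1 thin corners [[559.2000122070312, 19.200000762939453], [601.4000244140625, 26.700000762939453]]
scene size [ 44.8 119.9] thin [574.1  77. ] thick [594.1 -41.2] head 99.6 thin corners [[552.0, 73.30000305175781], [596.2000122070312, 80.69999694824219]]
[(array([574.4,  31.8,  48. ]), 0.74)]
[(array([576.4,  34.9,  50.3]), 0.51), (array([583. , 384.9,  -0.6]), 0.36)]
```

View pics/c4.png

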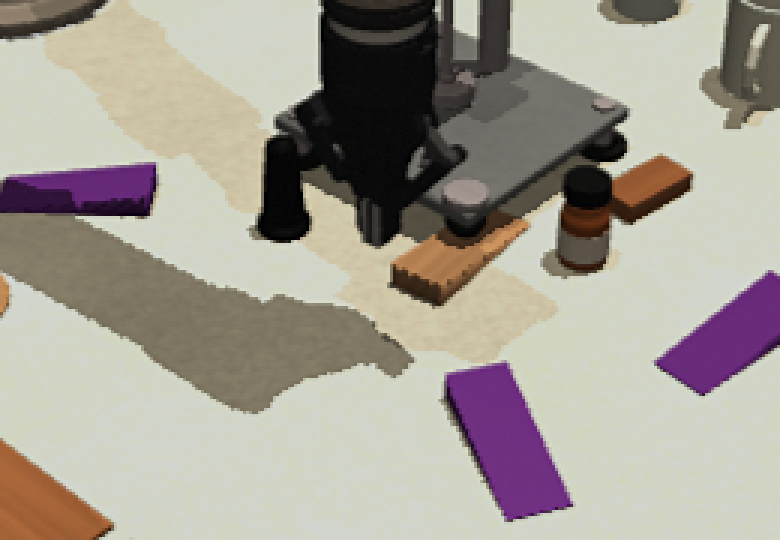

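The wedge (crop (445,265)) is under the foot, the plate is level, the fingers are clear, and cone and dye jar are unmoved. Now the cap press with fingers shut.

Call:
send_rows(deltas="20 0 0 0 0 0 0;25 0 0 0 0 0 0;25 0 0 0 0 0 0;22 -1 0 0 0 0 0;16 -1 0 0 0 0 0")

```text
t: 13.58
position: [572.2, 33.2, 145.9]
ee_rot: [[-0.218, 0.976, -0.0], [0.976, 0.218, 0.002], [0.002, 0.0, -1.0]]
force: [0.1, 1.0, -0.4]
width: 0.0
finger_force: 0.0
```

Call:
send_rows(deltas="0 0 6 0 0 0 0;0 0 6 0 0 0 0;0 0 4 0 0 0 0;0 0 0 0 0 0 0")

```text
t: 13.92
position: [572.3, 27.5, 128.1]
ee_rot: [[-0.213, 0.977, -0.003], [0.977, 0.213, -0.002], [-0.001, -0.003, -1.0]]
force: [-1.1, -0.2, -0.3]
width: -0.0
finger_force: 0.0
```

```bash
python3 -c "
from h import *
delta(575,31.5,121,102.5)"
```

```text
t 13.92 pos [572.3  27.5 128.1] h 102.3 F [-1.1 -0.2 -0.3] w -0.0
 rotvec [-0.2  0.1 -0.2]  delta now [3.4 3.5 7.1]  after turn [3.3 3.5 7.1]
```

Call:
send_rows(deltas="3 3 1 0 0 0 0;0 0 3 0 0 0 0;0 0 3 0 0 0 0;0 0 2 0 0 0 0")

```text
t: 14.25
position: [575.3, 33.4, 120.7]
ee_rot: [[-0.215, 0.977, -0.0], [0.977, 0.215, -0.0], [-0.0, -0.0, -1.0]]
force: [-2.1, -1.4, 15.4]
width: 0.1
finger_force: 8.7
```

Call:
send_rows(deltas="0 0 2 0 0 0 0;0 0 2 0 0 0 0")

```text
t: 14.42
position: [575.4, 33.4, 120.4]
ee_rot: [[-0.215, 0.977, 0.0], [0.977, 0.215, -0.002], [-0.002, -0.0, -1.0]]
force: [-9.0, -2.2, 29.0]
width: -0.2
finger_force: 15.0
```

Call:
send_rows(deltas="0 0 -2 0 0 0 0;0 0 -3 0 0 0 0;0 0 -6 0 0 0 0;0 0 -15 0 0 0 0;0 0 -25 0 0 0 0")

```text
t: 14.83
position: [573.2, 33.2, 165.7]
ee_rot: [[-0.216, 0.976, -0.007], [0.976, 0.216, -0.0], [0.001, -0.007, -1.0]]
force: [1.2, -0.1, 0.6]
width: 0.1
finger_force: 0.0
```

Call:
send_rows(deltas="-15 0 -30 0 0 0 0;-30 0 -30 0 0 0 0;-30 0 -20 0 0 0 0;-30 0 0 0 0 0 0;-30 0 0 0 0 0 0")

```text
t: 15.25
position: [605.4, -98.9, 249.8]
ee_rot: [[-0.216, 0.976, 0.005], [0.976, 0.216, -0.001], [-0.002, 0.004, -1.0]]
force: [0.8, 0.2, -0.0]
width: 0.0
finger_force: 0.0
```

Call:
send_rows(deltas="-30 0 0 0 0 0 0;-30 0 0 0 0 0 0;-20 0 0 0 0 0 0;0 0 0 0 0 0 0;0 0 0 0 0 0 0")

```text
t: 15.67
position: [621.1, -177.9, 246.7]
ee_rot: [[-0.212, 0.977, -0.001], [0.977, 0.212, -0.0], [0.0, -0.001, -1.0]]
force: [0.3, 0.7, 0.7]
width: 0.1
finger_force: 0.0
```

```bash
python3 -c "
from h import *
np.set_printoptions(precision=1,suppress=True)
delta(575,31.5,121,102.5);plate();top()
p=get_image('scene')
for o in('cone','dye','offcut'): print(o,[np.array(r['position']) for r in place_of(o,p)[:1]])
cv2.imwrite('pics/c5.png',cv2.resize(p['img'][190:370,190:450,::-1],None,fx=3,fy=3,interpolation=3))"
```

```text
t 15.67 pos [ 621.1 -177.9  246.7] h 102.2 F [0.3 0.7 0.7] w 0.1
 rotvec [-0.1 -0.  -0.3]  delta now [214.4  -0.5 125.7]  after turn [214.4   0.3 125.7]
scene plate slope mrad [-4.8  3.9] z0 41.25857065464003 2095 lean 0.006172991715402797
top plate slope mrad [-0.4  2.2] z0 40.423626482303305 3133 lean 0.0018248440038893122
top size [42.5 55.2] thin [578.7  17.4] thick [591.3 -36.3] head 103.2 thin corners [[558.0, 12.600000381469727], [599.4000244140625, 22.299999237060547]]
scene size [ 45.6 120.9] thin [571.2  79.7] thick [594.1 -39. ] head 100.9 thin corners [[548.7999877929688, 75.4000015258789], [593.5999755859375, 84.0]]
cone [array([462.3, -52.1,  -0.5])]
dye [array([644.3,  86.8,  -3.2])]
offcut [array([621.7, 180.7,   1. ])]
```

View pics/c5.png

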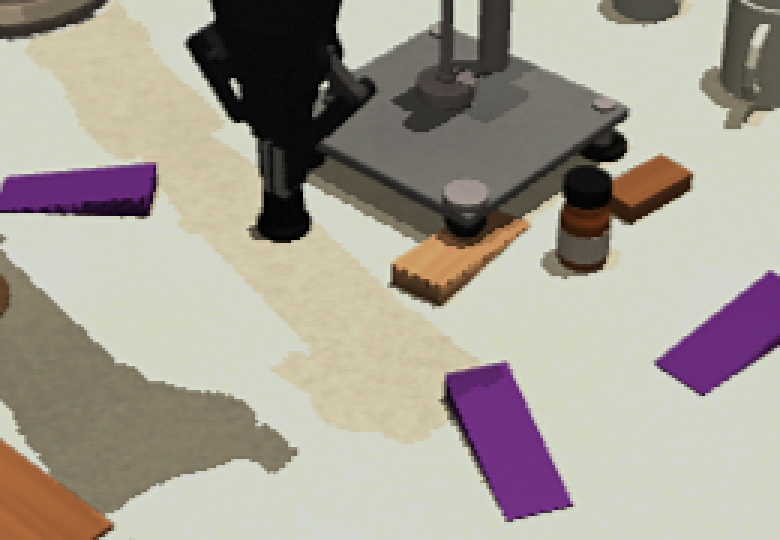

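The wedge is snug under the foot (crop (455,265)), the plate is level and unchanged by the press, and the cone, dye jar and offcut haven't moved. The gripper is clear of everything.

```bash
python3 -c "
from h import *
print(order.hand_in())"
```

```text
the job is handed in; nothing more can be done
None
```

The wedge is snug under the short foot, pushed until it jammed at about 12 N. The gauge is level to within camera accuracy, the cap was pressed with up to about 29 N and released without the plate shifting, and the job was handed in at about 16 s.

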